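# Build up the filter holder and hold the funnel over it

## Robot

A 6-joint arm with a two-finger parallel gripper is mounted at the origin on the work surface. World frame = base frame: x ahead of the robot, y to its left, z up, the work surface at z = 0. Lengths are in mm, angles in rad, forces in N, time in s.
With the tool pointing down it reaches from about 350 to 1000 mm from the base axis. Payload 7.1 kg.
Tool frame: the origin (TCP) lies at the very end of the fingers, on their centre line; the grasp point (between the pads) lies 19 mm behind it (ctrl.grasp_offset is the distance from the TCP to the grasp point, in mm); z points along the fingers, y is the direction in which the jaws open and shut (so a half turn about z gives the same grasp; the last joint's range is limited). The gripper opens to 85 mm and grips with 20 to 120 N. Pads are 22 mm wide; open, the fingers measure 114 mm over their backs; the gripper's body (76 mm by 85 mm) begins 54 mm behind the grasp point. The pads swing forward as they close: fully open they stand 13 mm farther back than shut.
Start: joints at [1.242, 0.423, 1.63, -0, 1.089, -0.019], TCP at [190.511, 595.24, 231.319] pointing down, gripper open.
Joint ranges: [-3, 3], [-0.9, 2.11], [0.09, 2.58], [-1.31, 4.45], [0.11, 2.69], [-2.54, 2.54]. Speed limits (rad/s): [2.39, 2.39, 3.01, 3.14, 3.14, 3.14].

## Interface

Orientations are given as a unit quaternion [x, y, z, w].
In Python, from workcell import ctrl gives the robot as it stands.
- The arm moves only by the shell command python3 -m jog 'ROWS'. ROWS is JSON, one flat list of numbers, 7 for each row, row after row: the shift along the tool's x, y, z in m, then the turn, a rotation vector about the tool's x, y, z in degrees, then the finger opening in m, from 0 to 0.0854. In form: [x, y, z, wx, wy, wz, hand, x, y, z, wx, wy, wz, hand, ...]. A call has 1 to 20 rows; each row shifts and turns the commanded pose from where the row before left it, along the tool's axes as they then stand; what a row does not reach is not made up. A row lasts 1/8 s, in which the tool goes at most 62.5 mm and 10.7 degrees, less where a joint would pass 70% of its speed; a pose out of reach is approached as far as the arm can. A call is refused whole if a number of a shift passes 0.0625 or a number of a turn 10.7, either way. A call with a gripper value outside its range is refused whole. The fingers move at their own pace and stop on an object; the grip force is fixed at half the most. Time passes only in rows, so rows that do not move let the fingers close. It gives the time, the measured TCP pose, the force and the opening at its end, in the units of the state.
- ctrl.get_obs(): the state, without advancing time (a new reading comes with each control period).
- ctrl.read_camera(name): name is "scene" or "side" or "wrist"; returns a dict with "pixels" (420x560x3 uint8, blue, green, red), "mtx" (3x3 intrinsics, pixels), "distortion" ([k1, k2, p1, p2, k3] as OpenCV has them; the pictures are not rectified), "position" and "orientation" of the camera in the world. Camera axes: x right, y up, looking along -z (the intrinsics and any distortion apply to the point x, -y, -z); pixel columns grow to the right and rows downward; lengths in mm; the calibration is good to about 2 mm. A picture is of the moment at which its call begins. There is no depth.
- ctrl.hand_in(): hands the job in, once; it reports no verdict.
The state is a dict: "time_s": time; "joints": joint angles; "joint_velocities": joint speeds; "joint_efforts": joint torques, N m; "eef_pos": TCP position; "tool_rot": TCP orientation; "force": force on the tool from outside, world axes, zero at the start; "moment": the same for the moment, N m; "width": finger opening in mm.
Only numpy, scipy, OpenCV 4.12 (cv2) and the standard library are available. Lean on these libraries where they do the work, as an engineer would, in place of code of your own. Each camera call takes 0.05 s, during which the arm holds its last target. There are 200 camera calls.

## Task

On the filter base beyond the tube rack, set down the solid support disc in the centre of the round top, then the sealing ring centred on the disc; set the parts down, do not drop them. Then pick up the steel funnel, lift it across over the top of the tube rack and stop with it upright and centred, its foot hovering about a centimetre above the ring without touching, so that I can slip a filter membrane in between: finish while still holding it there, do not put it down or let go. Do not bump the rack, and leave the bottle, jar and box where they stand.

Things in the scene. Friction and masses are not known exactly. Their poses are not given: they have to be found in the camera images.
- base: filter base, fixed: a round grey plastic pedestal 50 mm tall with a flat round top 88 mm in diameter, a waisted stem (60 mm diameter) and a 116 mm round foot; a small hose spigot points along its +x at half height (27 mm), reaching 58 mm from the axis. Origin at the centre of its underside on the bench, z up. It stands on the robot's left (+y) side of the tube rack
- base_top (a point): centre of the filter base's flat top, 50 mm above the bench; z up
- disc: support disc, loose, lying flat on the bench: solid steel disc, 56 mm in diameter, 12 mm thick, about 90 g. Origin at the centre of its underside, z up
- ring: sealing ring, loose, lying flat on the bench: white plastic ring, outer diameter 56 mm, hole 34 mm, 10 mm thick, about 40 g. Origin at the centre of its underside, z up
- ring_top (a point): centre of the ring's upper face, 10 mm above its origin; z up
- funnel: steel funnel, loose, standing upright on the bench: a straight tube 52 mm in outer diameter and 110 mm tall overall, open at both ends, with a 60 mm diameter foot flange over its lowest 8 mm; about 220 g. Origin at the centre of its underside (foot), z up. Grip it across the tube, near the top. Disc, ring and funnel stand on the robot's right (-y) side of the tube rack, in any of three places
- rack: tube rack with capped tubes, fixed: 300 mm long along its x axis, 56 mm wide along y, 104 mm tall to the tops of the tube caps. Origin at the centre of its underside, z up. It stands between the loose parts and the filter base
- bottle: bystander: amber bottle, 72 mm in diameter, 150 mm tall, loose. Origin at the centre of its underside
- box: bystander: blue box with a white lid, 91 x 131 mm and 74 mm tall, loose. Origin at the centre of its underside
- jar: bystander: glass jar, 72 mm in diameter, 85 mm tall, loose. Origin at the centre of its underside
There are look-alikes about, which are no part of the job. Leave any red look-alike of the disc alone.

How it is judged (in metres and radians):
On the way, in this order (a step that is already met when the one before it is completed fails the run):
1. the solid disc lies flat and centred on the filter base, let go (horizontal distance between disc and base_top below 0.007 m and z of disc in the frame of base_top between -0.003 and 0.003 m and angle between disc's own z axis and vertical below 0.08 rad and linear speed of disc below 0.03 m/s and contact force between disc and the fingers below 0.1 N), for 0.2 s.
2. the ring lies flat and centred on the disc, let go (all of step 1 and horizontal distance between ring and disc below 0.007 m and horizontal distance between ring and base_top below 0.01 m and z of ring in the frame of disc between 0.009 and 0.015 m and angle between ring's own z axis and vertical below 0.08 rad and linear speed of ring below 0.03 m/s and contact force between ring and the fingers below 0.1 N), for 0.2 s.
3. the held funnel passes over the top of the tube rack (y of funnel in the frame of rack between -0.05 and 0.05 m and x of funnel in the frame of rack between -0.17 and 0.17 m and z of funnel in the frame of rack above 0.104 m and contact force between funnel and the fingers above 1 N), for 0.04 s.
At the end, for the whole second after the job is handed in: Disc on the base within 7 mm of centre; ring on the disc within 7 mm (10 mm of the base's centre); both flat, untouched. Funnel still, in the fingers, upright within 0.1 rad, foot 3 to 20 mm above the ring and within 7 mm of its centre, touching neither stack, base nor rack (all of step 2 and horizontal distance between funnel and ring_top below 0.007 m and z of funnel in the frame of ring_top between 0.003 and 0.02 m and angle between funnel's own z axis and vertical below 0.1 rad and linear speed of funnel below 0.02 m/s and contact force between funnel and the fingers above 1 N and contact force between funnel and ring below 0.05 N and contact force between funnel and disc below 0.05 N and contact force between funnel and base below 0.05 N and contact force between funnel and rack below 0.05 N and contact force between each of ring, disc and the arm below 0.1 N); the arm keeps its last pose, push and grip.
It fails at once if the disc, the ring or the funnel is dropped (falls faster than 0.6 m/s) ((linear speed of disc above 0.6 m/s and contact force between disc and the fingers below 0.05 N) or (linear speed of ring above 0.6 m/s and contact force between ring and the fingers below 0.05 N) or (linear speed of funnel above 0.6 m/s and contact force between funnel and the fingers below 0.05 N)).
It fails at once if the tube rack is bumped (over 2 N) (contact force between rack and anything else above 2 N).
It fails at once if the bottle, jar or box is moved by more than 15 mm (distance of any of bottle, jar, box from where it was at the start of the episode above 0.015 m).
It also fails if it takes over 67 s, if anything falls off the work surface, if the arm or the gripper's body presses on something with over 40 N, if the wrist force passes 120 N, or if a joint passes its speed limit or range.

## Working session

There is one attempt and no reset: what is moved stays moved. The work goes in short steps, Python scripts to look and compute and a shell command to move; the robot and the scene stay as the last step left them, time stands still between calls to the robot, and variables do not carry over. Pictures are saved under pics/ and viewed, about 8 in all and at most 12, crops included, and the job is handed in when it is done.

```bash
mkdir -p pics; ls
cat > h.py <<'E'
import numpy as np, cv2
from scipy.spatial.transform import Rotation as R
from workcell import ctrl
def cap(name,fn=None):
    c=ctrl.read_camera(name)
    if fn: cv2.imwrite('pics/'+fn,c['pixels'])
    np.savez('pics/'+name+'.npz',**{k:np.array(v) for k,v in c.items()})
    return c
def load(name): return dict(np.load('pics/'+name+'.npz'))
F=np.diag([1,-1,-1])
def px2w(c,uv,z):
    p=cv2.undistortPoints(np.array([[uv]],float),np.array(c['mtx']),np.array(c['distortion']))[0,0]
    d=R.from_quat(c['orientation']).as_matrix()@F@np.array([p[0],p[1],1])
    o=np.array(c['position'],float); return o+d*(z-o[2])/d[2]
def w2px(c,P):
    M=R.from_quat(c['orientation']).as_matrix()@F
    q=(np.atleast_2d(P)-c['position'])@M
    return cv2.projectPoints(q.reshape(-1,1,3).astype(float),np.zeros(3),np.zeros(3),np.array(c['mtx']),np.array(c['distortion']))[0].reshape(-1,2)
E
python3 - <<'E'
from h import *
for n in ('scene','side','wrist'):
    c=cap(n,n+'0.png'); print(n,c['position'],c['orientation'])
print(ctrl.get_obs())
a=[cv2.imread(f'pics/{n}0.png') for n in('scene','side')]
E
```

```text
pics
scene [1226.18586811 -146.92147685  937.52605682] [0.27421341 0.21423785 0.5918784  0.72704134]
side [ 451.85908869 1071.46065013  757.33619954] [-0.00404479  0.47274451  0.88078256 -0.026802  ]
wrist [127.50583772 616.36019813 372.73428679] [-0.10844505 -0.07836537  0.58398589  0.80066161]
{'time_s': 0.15, 'joints': array([ 1.24200938e+00,  4.23711362e-01,  1.63054982e+00,  4.73469622e-07,
        1.08863605e+00, -1.90218346e-02]), 'joint_velocities': array([ 0.0002714 , -0.00240854, -0.00259872,  0.00045501,  0.00215668,
        0.00155654]), 'joint_efforts': array([ 7.62727159e-04, -5.57772374e+01, -2.82018971e+01,  5.34644482e-05,
        4.78676258e-03, -1.10007508e-05]), 'eef_pos': array([190.3606369 , 594.81852843, 230.68161504]), 'tool_rot': array([ 1.54264140e-01,  9.88029428e-01, -6.42416086e-04, -1.13071886e-04]), 'force': array([0.48863622, 0.2934882 , 0.34008244]), 'moment': array([0.00170769, 0.01230897, 0.00507986]), 'width': 85.5745611698232}
```

View pics/scene0.png

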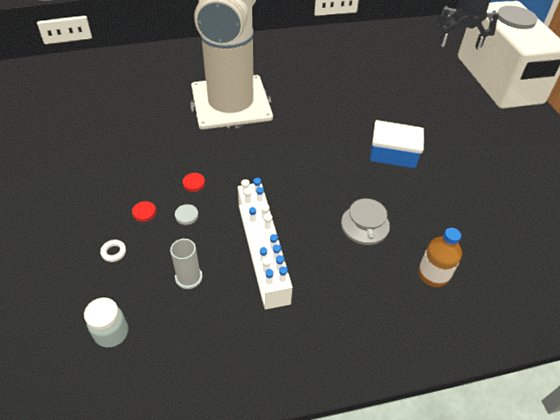

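View pics/side0.png

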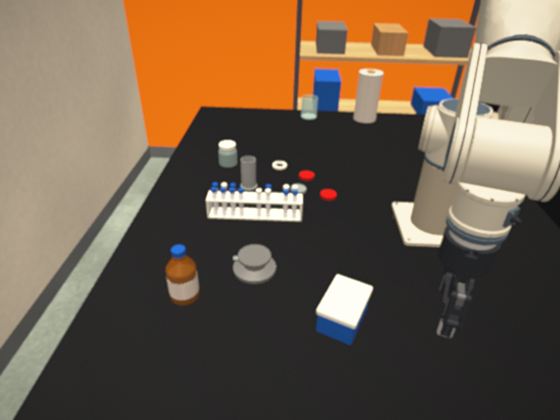

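Scene: the candidates for the disc are grey (186,214), red (194,182) and red (144,211). Grey is the solid steel one; the red ones are the look-alikes. The ring is at (113,250), the funnel foot at (188,278), the base top at (367,215), the rack at (250–280,185–300), and the jar at (106,322). I'll confirm with an enlarged crop.

Run:
```python
from h import *
c=load('scene'); im=c['pixels']
a=cv2.resize(im[165:345,80:300],None,fx=3.2,fy=3.2,interpolation=cv2.INTER_CUBIC); cv2.imwrite('pics/cropL.png',a)
a=cv2.resize(im[190:255,330:405],None,fx=8,fy=8,interpolation=cv2.INTER_CUBIC); cv2.imwrite('pics/cropB.png',a)
for n,uv,z in [('disc',(186.5,213),12),('ring',(113,249.5),10),('funnelTop',(184,247.5),110),('funnelfoot',(188,277),8),('base',(367,214),50),('jar',(102,309),85),('rackcap far',(257,182),104),('rackfront',(279,302),0),('red1',(194,181),12),('red2',(144,210),12),('bottle',(437,278),0),('box',(398,135),74)]:
    print(n,px2w(c,uv,z).round(0))
s=load('side')
for n,uv,z in [('disc',(301,188),12),('ring',(280,165),10),('base',(255,256),50),('funnelTop',(249,160),110)]: print('side',n,px2w(s,uv,z).round(0))
```

```text
disc [ 429. -174.   12.]
ring [ 504. -351.   10.]
funnelTop [ 605. -185.  110.]
funnelfoot [ 610. -189.    8.]
base [548. 241.  50.]
jar [ 702. -357.   85.]
rackcap far [447.  -2. 104.]
rackfront [707.  -5.   0.]
red1 [ 325. -144.   12.]
red2 [ 399. -275.   12.]
bottle [720. 357.   0.]
box [322. 403.  74.]
side disc [ 415. -175.   12.]
side ring [ 497. -347.   10.]
side base [538. 249.  50.]
side funnelTop [ 600. -185.  110.]
```

View pics/cropL.png

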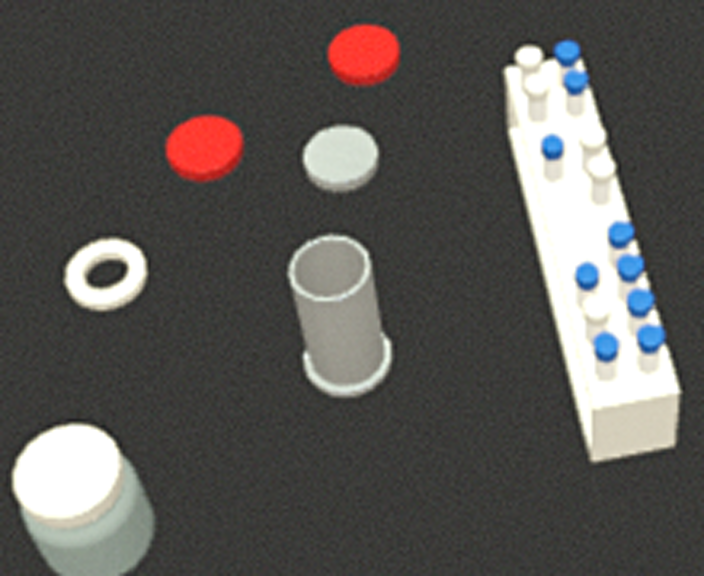

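View pics/cropB.png

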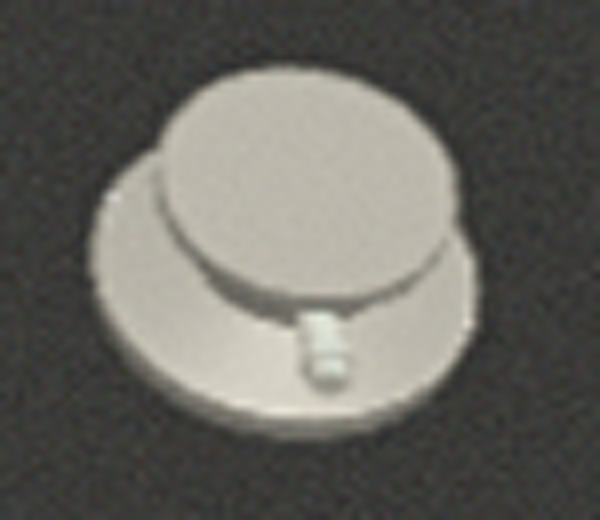

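The crop confirms the grey solid steel disc at about (186,213), the red ones apart from it, a white ring with a hole, and the base top centred near (368.6,213).

```bash
cat >> h.py <<'E'
def delta(target,yaw_ok=True):
    o=ctrl.get_obs(); r=R.from_quat(o['tool_rot']); g=R.from_quat([0,1,0,0])
    rv=(r.inv()*g).as_rotvec(degrees=True)
    print('t',round(o['time_s'],2),'tcp',o['eef_pos'].round(1),'w',round(o['width'],1),'rotvec deg',rv.round(2),'shift after turn (mm)',g.inv().apply(np.array(target)-o['eef_pos']).round(1))
E
python3 - <<'E'
from h import *
c=load('scene'); print('base',px2w(c,(368.6,212.9),50)); print('disc',px2w(c,(80+341/3.2,165+155/3.2),12)); print('ring',px2w(c,(80+106/3.2,165+270/3.2),10));print('fun',px2w(c,(80+330/3.2,165+267/3.2),110))
w=load('wrist'); o=ctrl.get_obs(); r=R.from_quat(o['tool_rot'])
M=r.inv()*R.from_quat(w['orientation'])
print('cam in tool',r.inv().apply(w['position']-o['eef_pos']),'look',M.apply([0,0,-1]),'right',M.apply([1,0,0]),w['mtx'])
print('ground under view center from tool', r.inv().apply(px2w(w,(280,210),50)-o['eef_pos']))
delta([548,243,250])
E
```

```text
base [545.33068091 245.63528215  50.        ]
disc [ 430.37699667 -173.52473964   12.        ]
ring [ 503.25187389 -350.95590872   10.        ]
fun [ 606.85017632 -187.07884604  110.        ]
cam in tool [  66.43347572    1.17075994 -142.05264337] look [-2.65207593e-01 -9.66804897e-05  9.64191331e-01] right [-8.44050404e-04  9.99999635e-01 -1.31890961e-04] [[365.89112973   0.         282.16184694]
 [  0.         365.89112973 208.05779388]
 [  0.           0.           1.        ]]
ground under view center from tool [-24.18071683  -0.84373627 180.68225916]
t 0.15 tcp [190.4 594.8 230.7] w 85.6 rotvec deg [-7.000e-02 -1.000e-02 -1.775e+01] shift after turn (mm) [-357.6 -351.8  -19.3]
```

```bash
python3 -m jog '[0,0,0,0,0,-8.9,0.085, 0,0,0,0,0,-8.9,0.085, -0.04,-0.039,-0.002,0,0,0,0.085, -0.04,-0.039,-0.002,0,0,0,0.085, -0.04,-0.039,-0.002,0,0,0,0.085, -0.04,-0.039,-0.002,0,0,0,0.085, -0.04,-0.039,-0.002,0,0,0,0.085, -0.04,-0.039,-0.002,0,0,0,0.085, -0.04,-0.039,-0.002,0,0,0,0.085, -0.04,-0.039,-0.002,0,0,0,0.085, -0.038,-0.04,-0.003,0,0,0,0.085, 0,0,0,0,0,0,0.085, 0,0,0,0,0,0,0.085]'
python3 - <<'E'
from h import *
delta([548,243,250]); w=cap('wrist','w1.png'); print(ctrl.get_obs()['joints'])
print(w2px(w,[[546,244,50]]))
E
```

```text
time_s: 1.78
eef_pos: [548.3, 243.5, 249.9]
tool_rot: [-0.0, 1.0, -0.0, -0.001]
force: [0.1, 0.2, -0.2]
width: 84.9
t 1.77 tcp [548.3 243.5 249.9] w 84.9 rotvec deg [-0.01 -0.07  0.  ] shift after turn (mm) [ 0.3 -0.5 -0.1]
[ 3.98926705e-01  3.66329003e-01  1.67065030e+00  3.34417102e-04
  1.10557477e+00 -1.17324571e+00]
[[281.7435668 177.4674057]]
```

View pics/w1.png

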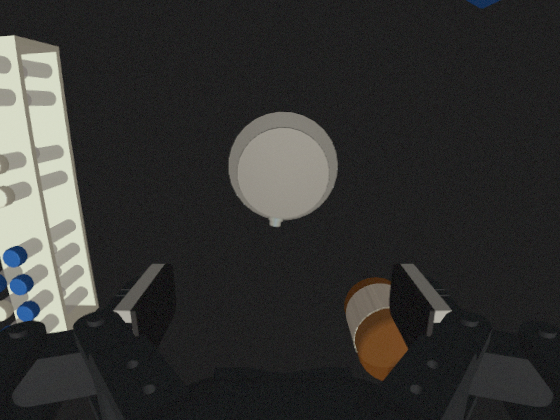

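The wrist view shows the base top centred at about (283,173), the rack on the left and the bottle at the lower right. I'll fit it in code.

Run:
```python
from h import *
w=load('wrist'); g=cv2.GaussianBlur(cv2.cvtColor(w['pixels'],cv2.COLOR_BGR2GRAY),(3,3),0)
print(g[173,283],g[118,283],g[205,240], g[160,234])
for t in (125,135,145):
    m=np.zeros_like(g); m[100:217,215:345]=(g[100:217,215:345]>t)*255
    ct=max(cv2.findContours(m,0,1)[0],key=cv2.contourArea); e=cv2.fitEllipse(cv2.convexHull(ct)); print(t,e,px2w(w,e[0],50))
    # scale check
    for r in (44,): 
        P=[[546+r*np.cos(a),244+r*np.sin(a),50] for a in np.linspace(0,6.28,30)]; print(cv2.fitEllipse(w2px(w,P).astype(np.float32)))
delta([430,-174,200])
```

```text
151 127 29 120
125 ((282.9045104980469, 172.74705505371094), (90.84587097167969, 92.65702056884766), 86.77873229980469) [541.47420175 245.10180692  50.        ]
((281.7449645996094, 176.0460205078125), (91.45358276367188, 92.75077056884766), 90.57142639160156)
135 ((282.7744140625, 172.59022521972656), (89.48577880859375, 90.63717651367188), 85.7742691040039) [541.32421526 244.97891374  50.        ]
((281.7449645996094, 176.0460205078125), (91.45358276367188, 92.75077056884766), 90.57142639160156)
145 ((284.4945373535156, 168.39698791503906), (77.6355209350586, 89.14559936523438), 112.05913543701172) [537.32902611 246.60093838  50.        ]
((281.7449645996094, 176.0460205078125), (91.45358276367188, 92.75077056884766), 90.57142639160156)
t 1.82 tcp [548. 244. 250.] w 84.8 rotvec deg [-0.01 -0.06  0.07] shift after turn (mm) [ 118. -418.   50.]
```

```bash
python3 -m jog '[0.014,-0.052,0,0,0,0,0.085, 0.014,-0.052,0,0,0,0,0.085, 0.014,-0.052,0,0,0,0,0.085, 0.014,-0.052,0,0,0,0,0.085, 0.014,-0.052,0,0,0,0,0.085, 0.014,-0.052,0.009,0,0,0,0.085, 0.014,-0.052,0.015,0,0,0,0.085, 0.015,-0.054,0.014,0,0,0,0.085, 0,0,0,0,0,0,0.085, 0,0,0,0,0,0,0.085, 0,0,0,0,0,0,0.085]'
cat >> h.py <<'E'
def fit(w,guess,z,r,t,pad=12,sat=None):
    "refine centre of a bright round face (radius r, height z) near guess"
    g=cv2.GaussianBlur(cv2.cvtColor(w['pixels'],cv2.COLOR_BGR2GRAY),(3,3),0)
    x,y=guess
    for i in range(4):
        P=[[x+r*np.cos(a),y+r*np.sin(a),z] for a in np.linspace(0,6.28,40)]
        q=w2px(w,P).astype(np.float32); em=cv2.fitEllipse(q)
        if i==0:
            roi=np.zeros_like(g); cv2.ellipse(roi,(tuple(map(float,em[0])),(em[1][0]+2*pad,em[1][1]+2*pad),em[2]),255,-1)
            m=((g>t)&(roi>0)).astype(np.uint8)*255
            ct=max(cv2.findContours(m,0,1)[0],key=cv2.contourArea); e=cv2.fitEllipse(cv2.convexHull(ct))
        a=px2w(w,e[0],z)-px2w(w,em[0],z); x+=a[0];y+=a[1]
    print('fit',np.round(e[0],1),'axes',np.round(e[1],1),'model',np.round(em[1],1),'->',round(x,1),round(y,1)); return x,y
E
python3 - <<'E'
from h import *
delta([435,-174,212]); w=cap('wrist','w2.png'); print(w2px(w,[[430,-174,12],[503,-351,10],[606,-187,110]]))
g=cv2.cvtColor(w['pixels'],cv2.COLOR_BGR2GRAY); u,v=w2px(w,[[430,-174,12]])[0].astype(int); print(g[v-5:v+5:3,u-60:u+60:6])
for t in (90,110,130): fit(w,(430,-174),12,28,t)
E
```

```text
time_s: 3.2
eef_pos: [436.8, -173.1, 212.7]
tool_rot: [-0.002, 1.0, 0.0, 0.0]
force: [0.5, -0.4, 0.4]
width: 85.0
t 3.2 tcp [ 436.8 -173.1  212.7] w 85.0 rotvec deg [0.   0.03 0.19] shift after turn (mm) [ 1.8 -0.9  0.7]
[[280.19932309 172.28685116]
 [107.15291518 242.79266069]
 [263.81715841 402.00159404]]
[[ 47  48  48  49  47 149 204 204 208 207 203 202 203 201 204  48  49  49
   49  47]
 [ 52  50  50  48  47 149 203 203 203 206 204 201 203 202 200  48  50  50
   52  51]
 [ 49  52  51  49  52 128 208 202 202 205 203 203 201 201 201  43  49  46
   49  51]
 [ 53  50  50  47  50  96 206 206 202 201 203 203 203 202 201  50  48  48
   49  51]]
fit [279.  168.9] axes [59.3 59.4] model [58.7 59.2] -> 427.3 -175.2
fit [279. 169.] axes [58.6 58.8] model [58.7 59.2] -> 427.4 -175.2
fit [279. 169.] axes [58.  58.2] model [58.7 59.2] -> 427.4 -175.2
```

View pics/w2.png

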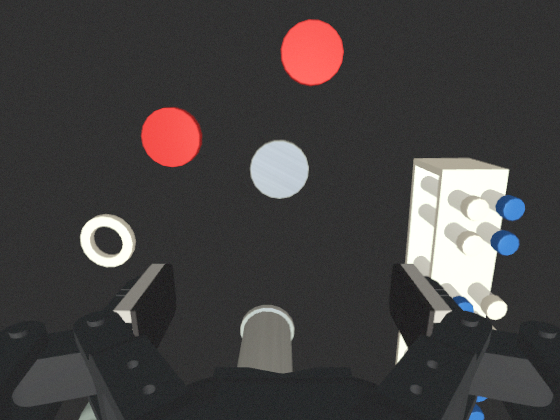

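Grey disc at (279,169), the reds at (312,52) and (171,137), ring at (108,240), funnel foot at (267,325). Going down on the grey disc.

```bash
python3 -m jog '[0.0094,-0.0021,0.04,0,0,0.2,0.085, 0,0,0.05,0,0,0,0.085, 0,0,0.05,0,0,0,0.085, 0,0,0.04,0,0,0,0.085, 0,0,0.02,0,0,0,0.085, 0,0,0.0127,0,0,0,0.085, 0,0,0,0,0,0,0.085, 0,0,0,0,0,0,0.085]'
python3 - <<'E'
from h import *
delta([427.4,-175.2,0]); w=load('wrist')
for t in (110,130): fit(w,(503,-351),10,28,t)
E
```

```text
time_s: 4.25
eef_pos: [427.5, -176.7, 0.4]
tool_rot: [0.001, 1.0, -0.0, 0.001]
force: [0.1, -0.3, -0.3]
width: 84.6
t 4.25 tcp [ 4.275e+02 -1.767e+02  4.000e-01] w 84.6 rotvec deg [-0.03  0.08 -0.12] shift after turn (mm) [0.1 1.5 0.4]
fit [107.3 240.3] axes [52.1 56.5] model [48.4 56.1] -> 500.9 -350.8
fit [107.2 240.4] axes [51.4 56. ] model [48.4 56.1] -> 501.0 -350.9
```

```bash
python3 -m jog '[0,0.0015,0,0,0,0,0.085, 0,0,0,0,0,0,0.05, 0,0,0,0,0,0,0.05, 0,0,0,0,0,0,0.05, 0,0,0,0,0,0,0.05, 0,0,0,0,0,0,0.05, 0,0,-0.01,0,0,0,0.05, 0,0,-0.03,0,0,0,0.05, 0,0,-0.05,0,0,0,0.05, 0,0,0,0,0,0,0.05, 0,0,0,0,0,0,0.05]'
python3 - <<'E'
from h import *
w=cap('wrist','w3.png'); o=ctrl.get_obs(); print(o['eef_pos'].round(1), o['force'].round(2))
cv2.imwrite('pics/w3c.png',w['pixels'][180:420,80:480])
delta([543,245,200])
E
```

```text
time_s: 5.62
eef_pos: [426.6, -175.1, 89.6]
tool_rot: [0.001, 1.0, -0.0, 0.0]
force: [0.2, 0.0, -1.9]
width: 52.9
[ 426.1 -174.9   89. ] [-0.34  0.13 -1.18]
t 5.67 tcp [ 426.1 -174.9   89. ] w 53.0 rotvec deg [ 0.03 -0.07 -0.15] shift after turn (mm) [-116.9  419.9 -111. ]
```

View pics/w3c.png

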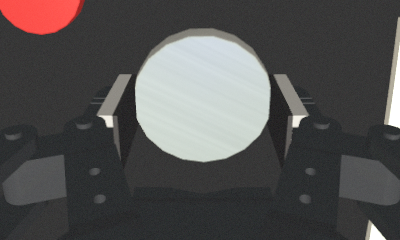

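Run:
```python
from h import *
w=load('wrist'); g=cv2.cvtColor(w['pixels'],cv2.COLOR_BGR2GRAY); print(g[275,200:360:6], g[190:350:6,283])
for z in (98,101,104):
  for t in (165,185): fit(w,(426,-175),z,28,t)
```

```text
[139  38  39 216 215 213 215 216 216 215 218 216 214 213 213 214 214 210
 212 212 212 210 211 215 215 119  35] [ 58  55  51  97 134 218 215 215 210 214 216 214 214 213 214 212 218 214
 214 212 210 215 214 211 211 209  57]
fit [282.2 277.8] axes [126. 137.] model [126.1 138.9] -> 427.9 -174.1
fit [282.2 277.9] axes [124.7 136.2] model [126.  138.9] -> 427.9 -174.1
fit [282.2 277.8] axes [126. 137.] model [128.9 142.1] -> 426.4 -174.1
fit [282.2 277.9] axes [124.7 136.2] model [128.9 142.1] -> 426.5 -174.1
fit [282.2 277.8] axes [126. 137.] model [131.9 145.4] -> 425.0 -174.1
fit [282.2 277.9] axes [124.7 136.2] model [131.9 145.4] -> 425.1 -174.1
```

```bash
python3 -m jog '[0,0,-0.055,0,0,0,0.05, 0,0,-0.055,0,0,0,0.05, -0.014,0.04,0,0,0,0,0.05, -0.015,0.054,0,0,0,0,0.05, -0.015,0.054,0,0,0,0,0.05, -0.015,0.054,0,0,0,0,0.05, -0.015,0.054,0,0,0,0,0.05, -0.015,0.054,0,0,0,0,0.05, -0.015,0.054,0,0,0,0,0.05, -0.013,0.056,0.04,0,0,0,0.05, 0,0,0.05,0,0,0,0.05, 0,0,0.03,0,0,0,0.05, 0,0,0.01,0,0,0,0.05, 0,0,0,0,0,0,0.05, 0,0,0,0,0,0,0.05]'
python3 - <<'E'
from h import *
delta([543,245,51.5])
E
```

```text
time_s: 7.55
eef_pos: [544.4, 238.7, 75.0]
tool_rot: [0.001, 1.0, 0.0, 0.001]
force: [-0.5, 0.5, -0.7]
width: 53.1
t 7.55 tcp [544.4 238.7  75. ] w 53.1 rotvec deg [ 0.04  0.1  -0.17] shift after turn (mm) [ 1.4  6.3 23.5]
```

```bash
python3 -m jog '[0.0014,0.0063,0,0,0,0,0.05, 0,0,0.012,0,0,0,0.05, 0,0,0.008,0,0,0,0.05, 0,0,0,0,0,0,0.05, 0,0,0,0,0,0,0.05]'
python3 - <<'E'
from h import *
delta([543,245,50.4]); w=cap('side'); print(w2px(w,[[543,245,50]]))
im=w['pixels'];cv2.imwrite('pics/s1.png',cv2.resize(im[190:300,195:325],None,fx=5,fy=5,interpolation=cv2.INTER_CUBIC))
E
```

```text
time_s: 8.18
eef_pos: [542.1, 244.8, 53.8]
tool_rot: [0.001, 1.0, -0.0, -0.0]
force: [-0.0, 0.3, -0.1]
width: 53.1
t 8.18 tcp [542.1 244.8  53.8] w 53.1 rotvec deg [-0.01 -0.02 -0.15] shift after turn (mm) [-0.9  0.2  3.4]
[[253.39060294 254.94943887]]
```

View pics/s1.png

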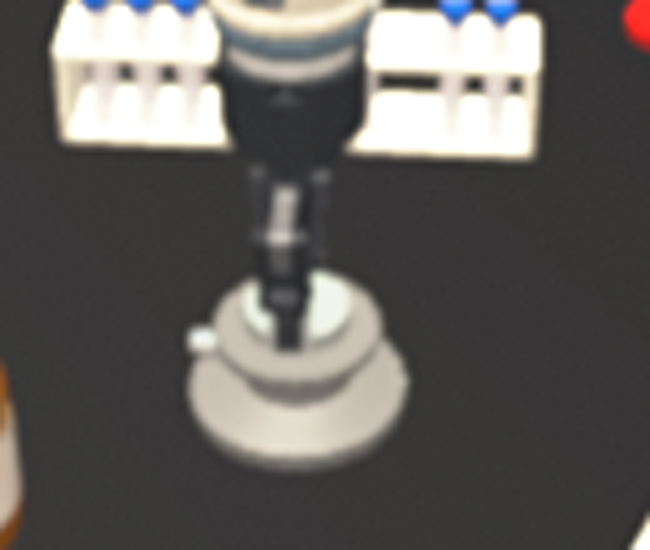

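The disc is held centred over the base: disc 243–352 and top 213–383 in the crop. I'll lower it to contact.

```bash
python3 -m jog '[-0.0006,0,0.002,0,0,0,0.05, 0,0,0.001,0,0,0,0.05, 0,0,0,0,0,0,0.05]'; python3 -m jog '[0,0,0.001,0,0,0,0.05, 0,0,0,0,0,0,0.05]'
```

```text
time_s: 8.6
eef_pos: [542.6, 244.8, 50.9]
tool_rot: [0.001, 1.0, -0.0, -0.0]
force: [0.0, 0.4, -0.8]
width: 53.0
time_s: 8.85
eef_pos: [542.7, 244.8, 50.7]
tool_rot: [0.001, 1.0, 0.0, 0.0]
force: [-2.5, -0.7, 6.6]
width: 52.8
```

```bash
python3 -m jog '[0,0,0,0,0,0,0.085, 0,0,0,0,0,0,0.085, 0,0,0,0,0,0,0.085, 0,0,0,0,0,0,0.085, 0,0,-0.02,0,0,0,0.085, 0,0,-0.05,0,0,0,0.085, 0,0,-0.06,0,0,0,0.085, 0,0,-0.06,0,0,0,0.085, 0,0,-0.01,0,0,0,0.085, 0,0,0,0,0,0,0.085, 0,0,0,0,0,0,0.085]'
python3 - <<'E'
from h import *
w=cap('wrist','w4.png'); delta([508,-351,212])
g=cv2.cvtColor(w['pixels'],cv2.COLOR_BGR2GRAY); u,v=w2px(w,[[543,245,62]])[0].astype(int); print(u,v,g[v,u-70:u+70:5]); print(g[v-60:v+60:5,u])
fit(w,(543,245),62,28,180,6)
fit(w,(543,245),50,44,125,5)
E
```

```text
time_s: 10.22
eef_pos: [541.7, 244.4, 248.5]
tool_rot: [0.001, 1.0, -0.001, -0.001]
force: [-0.3, 0.7, -0.4]
width: 84.8
t 10.28 tcp [541.6 244.4 248.2] w 84.9 rotvec deg [-0.08 -0.17 -0.15] shift after turn (mm) [  33.6 -595.4   36.2]
282 184 [ 31  34  37  35 120 143 145 147 142 156 157 154 157 158 156 154 156 152
 155 154 153 148 149 138 122  32  33  33]
[127 125 122 152 151 152  94 156 154 158 157 157 156 156 154 155 159 157
 144 141 144  33  31  31]Traceback (most recent call last):
  File "<stdin>", line 4, in <module>
  File "h.py", line 33, in fit
    ct=max(cv2.findContours(m,0,1)[0],key=cv2.contourArea); e=cv2.fitEllipse(cv2.convexHull(ct))
ValueError: max() iterable argument is empty
```

Run:
```python
from h import *
w=load('wrist'); w['pixels']=cv2.bilateralFilter(w['pixels'],9,25,5)
fit(w,(543,245),50,44,132,3)
for t in (149,151): fit(w,(543,245),62,28,t,2)
a=cv2.resize(w['pixels'][115:235,210:355],None,fx=5,fy=5,interpolation=cv2.INTER_CUBIC); a=np.clip((a.astype(float)-110)*4,0,255).astype(np.uint8); cv2.imwrite('pics/w4c.png',a)
```

```text
fit [281.9 181. ] axes [90.  92.3] model [91.2 92.8] -> 543.6 244.9
fit [283.  184.3] axes [56.8 58.6] model [60.  61.1] -> 543.6 245.9
fit [282.7 184. ] axes [56.  57.6] model [60.  61.1] -> 543.2 245.6
```

View pics/w4c.png

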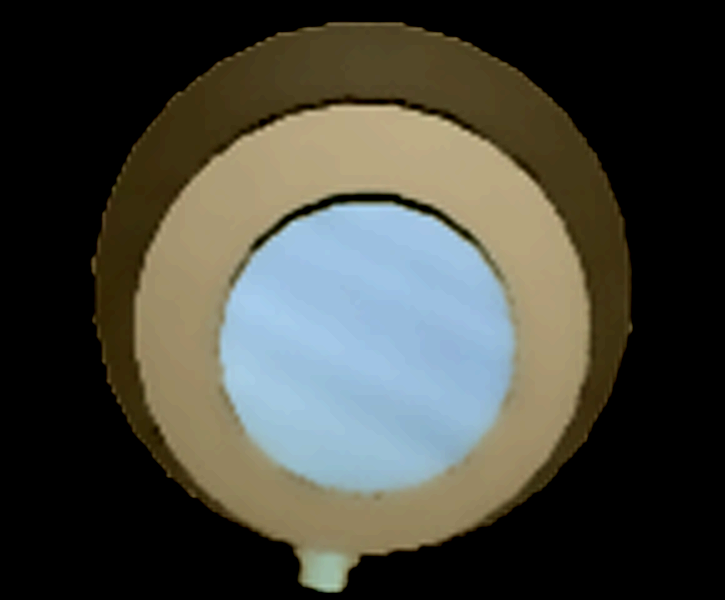

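The disc lies at (283.4,184.2) and the base top centre is about 1 mm away, so it is well centred. Next is the ring.

```bash
python3 -m jog '[0.003,-0.054,0,0,0,0,0.085, 0.003,-0.054,0,0,0,0,0.085, 0.003,-0.054,0,0,0,0,0.085, 0.003,-0.054,0,0,0,0,0.085, 0.003,-0.054,0,0,0,0,0.085, 0.003,-0.054,0,0,0,0,0.085, 0.003,-0.054,0,0,0,0,0.085, 0.003,-0.054,0,0,0,0,0.085, 0.003,-0.054,0.01,0,0,0,0.085, 0.003,-0.054,0.013,0,0,0,0.085, 0.003,-0.055,0.013,0,0,0,0.085, 0,0,0,0,0,0,0.085, 0,0,0,0,0,0,0.085, 0,0,0,0,0,0,0.085]'
python3 - <<'E'
from h import *
delta([508,-351,212]); w=cap('wrist','w5.png'); print(ctrl.get_obs()['joints'].round(2),w2px(w,[[503,-351,10]]))
for t in (110,130,150): x,y=fit(w,(502,-351),10,28,t)
delta([x,y,0])
E
```

```text
time_s: 12.02
eef_pos: [508.2, -348.9, 213.6]
tool_rot: [0.001, 1.0, 0.0, -0.0]
force: [0.1, -0.7, -0.3]
width: 85.1
t 12.03 tcp [ 508.2 -348.9  213.6] w 85.1 rotvec deg [ 0.04 -0.04 -0.08] shift after turn (mm) [ 0.2 -2.1  1.6]
[-0.62  0.43  1.66  0.    1.05 -2.19] [[278.74802829 173.71606395]]
fit [278.7 172.2] axes [82.5 83.4] model [57.9 58.6] -> 502.1 -351.0
fit [276.9 172.2] axes [60.4 60.5] model [57.9 58.6] -> 502.1 -352.8
fit [276.8 172.2] axes [59.2 59.6] model [57.9 58.6] -> 502.1 -352.9
t 12.07 tcp [ 508.4 -348.9  213.9] w 84.4 rotvec deg [ 0.01 -0.01 -0.06] shift after turn (mm) [  6.3  -4.  213.9]
```

```bash
python3 -m jog '[0.0063,-0.004,0.04,0,0,0,0.085, 0,0,0.05,0,0,0,0.085, 0,0,0.05,0,0,0,0.085, 0,0,0.04,0,0,0,0.085, 0,0,0.02,0,0,0,0.085, 0,0,0.0137,0,0,0,0.085, 0,0,0,0,0,0,0.085, 0,0,0,0,0,0,0.085, 0,0,0,0,0,0,0.085]'
python3 - <<'E'
from h import *
delta([502.1,-352.9,0])
E
```

```text
time_s: 13.2
eef_pos: [502.5, -354.6, 1.5]
tool_rot: [0.001, 1.0, -0.001, 0.001]
force: [-0.4, 0.3, -0.1]
width: 85.0
t 13.2 tcp [ 502.5 -354.6    1.5] w 85.0 rotvec deg [-0.07  0.1  -0.15] shift after turn (mm) [0.4 1.7 1.5]
```

```bash
python3 -m jog '[0.0004,0.0017,0.0013,0,0,0,0.085, 0,0,0,0,0,0,0.05, 0,0,0,0,0,0,0.05, 0,0,0,0,0,0,0.05, 0,0,0,0,0,0,0.05, 0,0,0,0,0,0,0.05]'
python3 -m jog '[0,0,-0.01,0,0,0,0.05, 0,0,-0.03,0,0,0,0.05, 0,0,-0.05,0,0,0,0.05, 0,0,0,0,0,0,0.05, 0,0,0,0,0,0,0.05]'
python3 - <<'E'
from h import *
delta([542.7,244.8,200]); w=cap('wrist','w6.png')
z=ctrl.get_obs()['eef_pos'][2]+9.7
for t in (130,160): fit(w,(502,-353),z,28,t)
E
```

```text
time_s: 13.95
eef_pos: [501.5, -352.4, -0.1]
tool_rot: [0.001, 1.0, -0.0, 0.0]
force: [-2.4, 1.1, 9.6]
width: 52.4
time_s: 14.58
eef_pos: [501.2, -352.2, 89.0]
tool_rot: [0.001, 1.0, -0.0, 0.0]
force: [-0.1, 0.3, -0.6]
width: 52.5
t 14.57 tcp [ 501.2 -352.2   89. ] w 52.5 rotvec deg [-0.    0.   -0.15] shift after turn (mm) [ -41.5  597.  -111. ]
fit [282.3 275.1] axes [132.5 136.6] model [127.2 139.8] -> 501.1 -351.3
fit [282.3 275.4] axes [131.4 136.1] model [127.1 139.8] -> 501.2 -351.2
```

```bash
python3 -m jog '[0,0,-0.055,0,0,0,0.05, 0,0,-0.055,0,0,0,0.05, -0.003,0.04,0,0,0,0,0.05, -0.004,0.056,0,0,0,0,0.05, -0.004,0.056,0,0,0,0,0.05, -0.004,0.056,0,0,0,0,0.05, -0.004,0.056,0,0,0,0,0.05, -0.004,0.056,0,0,0,0,0.05, -0.004,0.056,0,0,0,0,0.05, -0.004,0.056,0,0,0,0,0.05, -0.004,0.056,0,0,0,0,0.05, -0.004,0.056,0,0,0,0,0.05, -0.0025,0.053,0,0,0,0,0.05, 0,0,0.05,0,0,0,0.05, 0,0,0.04,0,0,0,0.05, 0,0,0.01,0,0,0,0.05, 0,0,0,0,0,0,0.05, 0,0,0,0,0,0,0.05, 0,0,0,0,0,0,0.05]'
python3 - <<'E'
from h import *
delta([542.7,244.8,62.5])
E
```

```text
time_s: 17.0
eef_pos: [545.5, 244.8, 100.5]
tool_rot: [0.001, 1.0, 0.001, 0.001]
force: [-0.3, -0.4, 0.4]
width: 52.4
t 17.0 tcp [545.5 244.8 100.5] w 52.4 rotvec deg [ 0.06  0.14 -0.17] shift after turn (mm) [ 2.8  0.  38. ]
```

```bash
python3 -m jog '[0.0025,0,0.015,0,0,0,0.05, 0,0,0.015,0,0,0,0.05, 0,0,0.005,0,0,0,0.05, 0,0,0,0,0,0,0.05, 0,0,0,0,0,0,0.05]'
python3 -m jog '[0,0,0.001,0,0,0,0.05, 0,0,0,0,0,0,0.05, 0,0,0,0,0,0,0.05]'
```

```text
time_s: 17.62
eef_pos: [542.2, 244.6, 64.0]
tool_rot: [0.001, 1.0, 0.0, 0.0]
force: [-0.3, 0.1, -0.2]
width: 52.2
time_s: 18.0
eef_pos: [542.1, 244.5, 63.1]
tool_rot: [0.001, 1.0, 0.0, 0.0]
force: [-0.3, -0.3, -0.1]
width: 52.4
```

```bash
python3 -m jog '[-0.0005,0.0003,0.001,0,0,0,0.05, 0,0,0,0,0,0,0.05, 0,0,0,0,0,0,0.05]'
python3 -m jog '[0,0,0.0005,0,0,0,0.05, 0,0,0,0,0,0,0.05]'
```

```text
time_s: 18.38
eef_pos: [542.6, 244.9, 62.0]
tool_rot: [0.001, 1.0, 0.0, 0.0]
force: [-0.4, 0.6, 0.9]
width: 52.4
time_s: 18.62
eef_pos: [542.6, 244.9, 61.9]
tool_rot: [0.001, 1.0, 0.0, 0.0]
force: [-1.6, -0.9, 4.3]
width: 52.4
```

Contact. Releasing, lifting and checking the stack.

```bash
python3 -m jog '[0,0,0,0,0,0,0.085, 0,0,0,0,0,0,0.085, 0,0,0,0,0,0,0.085, 0,0,0,0,0,0,0.085, 0,0,-0.02,0,0,0,0.085, 0,0,-0.05,0,0,0,0.085, 0,0,-0.06,0,0,0,0.085, 0,0,-0.058,0,0,0,0.085, 0,0,0,0,0,0,0.085, 0,0,0,0,0,0,0.085, 0,0,0,0,0,0,0.085]'
python3 - <<'E'
from h import *
w=cap('wrist','w7.png'); cap('scene','scene1.png'); delta([606,-187,250])
w['pixels']=cv2.bilateralFilter(w['pixels'],9,25,5)
a=cv2.resize(w['pixels'][115:245,210:355],None,fx=4.6,fy=4.6,interpolation=cv2.INTER_CUBIC); a=np.clip((a.astype(float)-90)*2.2,0,255).astype(np.uint8); cv2.imwrite('pics/w7c.png',a)
fit(w,(543,245),50,44,132,3); print(w2px(w,[[543,245,72],[543,245,62],[543,245,50]]))
for t in (165,180): fit(w,(543,245),72,28,t,4)
E
```

```text
time_s: 20.0
eef_pos: [541.5, 244.4, 248.1]
tool_rot: [0.001, 1.0, -0.001, -0.001]
force: [0.1, -0.0, -0.1]
width: 85.1
t 20.1 tcp [541.7 244.5 247.9] w 84.9 rotvec deg [-0.06 -0.15 -0.15] shift after turn (mm) [ -64.3 -431.5   -2.1]
fit [281.8 181.4] axes [90.3 92.5] model [91.3 92.9] -> 543.7 244.8
[[282.00517608 186.89675634]
 [282.02135203 184.63472484]
 [282.03957124 182.08726096]]
fit [283.  186.9] axes [60.7 62.2] model [61.7 63. ] -> 543.6 245.9
fit [283.  186.8] axes [59.8 61.2] model [61.7 63. ] -> 543.5 245.9
```

View pics/w7c.png

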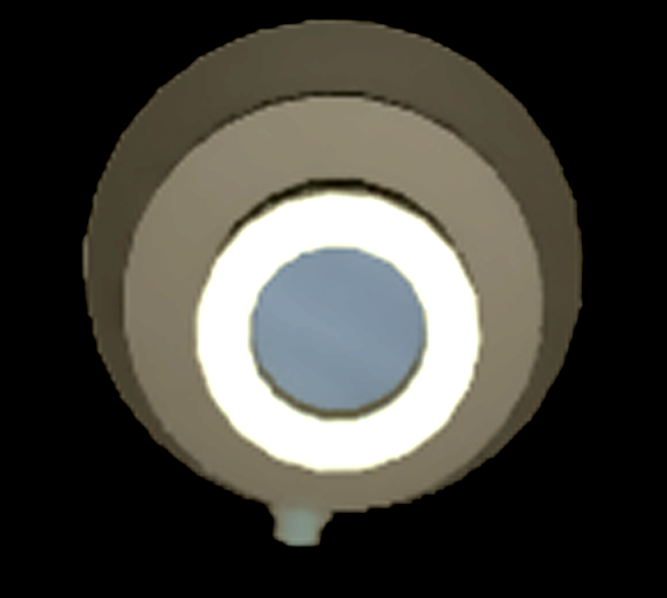

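The ring is centred on the disc to within 1 mm. Next is the funnel.

```bash
python3 -m jog '[-0.009,-0.054,-0.012,0,0,0,0.085, -0.009,-0.054,-0.01,0,0,0,0.085, -0.009,-0.054,-0.01,0,0,0,0.085, -0.009,-0.054,-0.01,0,0,0,0.085, -0.009,-0.054,0,0,0,0,0.085, -0.008,-0.054,0,0,0,0,0.085, -0.008,-0.054,0,0,0,0,0.085, -0.008,-0.053,0,0,0,0,0.085, 0,0,0,0,0,0,0.085, 0,0,0,0,0,0,0.085, 0,0,0,0,0,0,0.085]'
python3 - <<'E'
from h import *
delta([611,-187,290]); w=cap('wrist','w8.png'); print(w2px(w,[[606,-187,110],[606,-187,8]]))
cv2.imwrite('pics/w8c.png',cv2.resize(w['pixels'][80:300,160:400],None,fx=2.7,fy=2.7,interpolation=cv2.INTER_CUBIC))
for t in (100,130,160): fit(w,(606,-187),110,26,t)
E
```

```text
time_s: 21.48
eef_pos: [610.1, -185.0, 291.0]
tool_rot: [0.001, 1.0, 0.0, -0.0]
force: [-1.0, -0.1, -0.9]
width: 84.8
t 21.48 tcp [ 610.1 -185.   291. ] w 84.8 rotvec deg [ 0.03 -0.05 -0.07] shift after turn (mm) [-0.9 -2.   1. ]
[[278.79648771 179.29087332]
 [279.52500084 162.83238398]]
fit [277.6 173. ] axes [57.7 70.4] model [57.5 58.2] -> 600.8 -188.0
fit [277.1 178.8] axes [54.9 55.6] model [57. 58.] -> 606.1 -188.5Traceback (most recent call last):
  File "<stdin>", line 4, in <module>
  File "h.py", line 33, in fit
    ct=max(cv2.findContours(m,0,1)[0],key=cv2.contourArea); e=cv2.fitEllipse(cv2.convexHull(ct))
ValueError: max() iterable argument is empty
```

View pics/w8c.png

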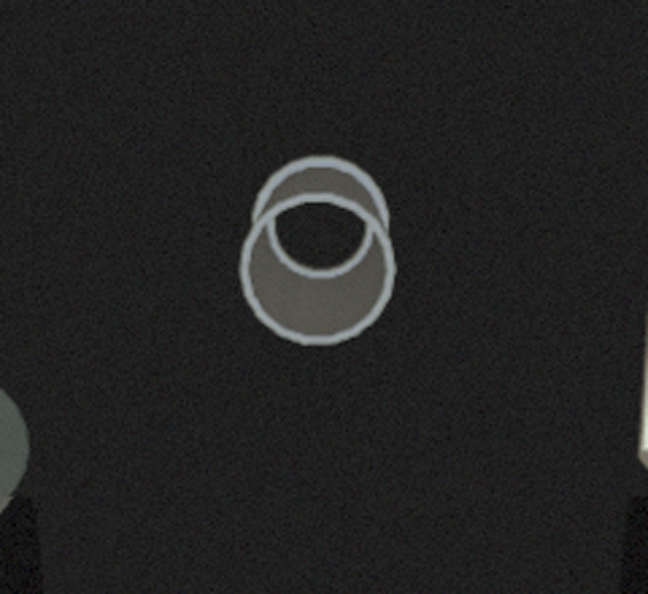

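```bash
python3 -m jog '[0.0038,-0.0025,0.03,0,0,0,0.085, 0,0,0.05,0,0,0,0.085, 0,0,0.05,0,0,0,0.085, 0,0,0.05,0,0,0,0.085, 0,0,0.03,0,0,0,0.085, 0,0,0.011,0,0,0,0.085, 0,0,0,0,0,0,0.085, 0,0,0,0,0,0,0.085, 0,0,0,0,0,0,0.085]'
python3 - <<'E'
from h import *
delta([606.3,-188,70])
E
```

```text
time_s: 22.65
eef_pos: [607.5, -189.1, 72.0]
tool_rot: [0.001, 1.0, -0.0, 0.001]
force: [0.1, 0.0, 0.2]
width: 84.8
t 22.65 tcp [ 607.5 -189.1   72. ] w 84.8 rotvec deg [-0.05  0.14 -0.15] shift after turn (mm) [1.2 1.1 2. ]
```

```bash
python3 -m jog '[0.0012,0.001,0.002,0,0,0.1,0.085, 0,0,0,0,0,0,0.085, 0,0,0,0,0,0,0.04, 0,0,0,0,0,0,0.04, 0,0,0,0,0,0,0.04, 0,0,0,0,0,0,0.04, 0,0,0,0,0,0,0.04, 0,0,0,0,0,0,0.04]'
python3 -m jog '[0,0,-0.005,0,0,0,0.04, 0,0,-0.02,0,0,0,0.04, 0,0,-0.04,0,0,0,0.04, 0,0,-0.05,0,0,0,0.04, 0,0,-0.05,0,0,0,0.04, 0,0,0,0,0,0,0.04, 0,0,0,0,0,0,0.04]'
python3 - <<'E'
from h import *
delta([542.7,244.9,242]); cap('wrist','w9.png');c=cap('scene','scene2.png'); s=cap('side','side2.png')
E
```

```text
time_s: 23.65
eef_pos: [605.6, -188.0, 68.8]
tool_rot: [0.002, 1.0, -0.0, 0.0]
force: [-0.1, -0.9, 5.5]
width: 51.0
time_s: 24.52
eef_pos: [604.9, -187.6, 233.6]
tool_rot: [0.002, 1.0, 0.0, -0.0]
force: [-0.9, 0.4, -2.5]
width: 51.3
t 24.52 tcp [ 604.9 -187.6  233.6] w 51.3 rotvec deg [ 0.01 -0.01 -0.25] shift after turn (mm) [ 62.2 432.5  -8.4]
```

```bash
python3 -m jog '[0.004,0.03,0,0,0,0,0.04, 0.006,0.04,0,0,0,0,0.04, 0.007,0.05,0,0,0,0,0.04, 0.007,0.05,0,0,0,0,0.04, 0.007,0.05,0,0,0,0,0.04, 0.007,0.05,0,0,0,0,0.04, 0.007,0.05,0,0,0,0,0.04, 0.007,0.05,0,0,0,0,0.04, 0.006,0.04,0,0,0,0,0.04, 0.004,0.0225,0,0,0,0,0.04, 0,0,0,0,0,0,0.04, 0,0,0,0,0,0,0.04, 0,0,0,0,0,0,0.04]'
python3 - <<'E'
from h import *
delta([542.8,244.9,152])
E
```

```text
time_s: 26.3
eef_pos: [545.3, 243.9, 233.0]
tool_rot: [0.003, 1.0, -0.0, -0.0]
force: [1.1, -0.3, -1.5]
width: 50.8
t 26.3 tcp [545.3 243.9 233. ] w 50.8 rotvec deg [-0.03 -0.04 -0.32] shift after turn (mm) [ 2.5  1.  81. ]
```

```bash
python3 -m jog '[0.0025,0.001,0.02,0,0,0.3,0.04, 0,0,0.03,0,0,0,0.04, 0,0,0.015,0,0,0,0.04, 0,0,0.005,0,0,0,0.04, 0,0,0,0,0,0,0.04, 0,0,0,0,0,0,0.04, 0,0,0,0,0,0,0.04]'
python3 - <<'E'
from h import *
delta([542.8,244.9,152]); w=cap('side','side3.png'); c=cap('scene','scene3.png'); o=ctrl.get_obs()['eef_pos']; f=o[2]-68.8; print('foot z',f)
def mk(c,x0,y0,x1,y1,k,marks):
    a=cv2.resize(c['pixels'][y0:y1,x0:x1],None,fx=k,fy=k,interpolation=cv2.INTER_CUBIC)
    for x,y,z,r,col in marks:
        q=w2px(c,[[x+r*np.cos(t),y+r*np.sin(t),z] for t in np.linspace(0,6.283,40)]); cv2.polylines(a,[((q+.5-[x0,y0])*k-.5).astype(np.int32)],True,col,1)
    return a
M=[(543.5,245.5,72,28,(0,255,0)),(o[0]+.7,o[1],f,30,(0,0,255)),(543.5,245,50,44,(255,255,0))]
bs=w2px(w,[[543,245,90]])[0]; bc=w2px(c,[[543,245,90]])[0]; print(bs,bc)
A=[]
for cc,b in ((w,bs),(c,bc)):
    x,y=b.astype(int); x0,y0=max(x-38,0),max(y-60,0); A.append(mk(cc,x0,y0,x0+78,y0+116,5,M))
cv2.imwrite('pics/final.png',np.hstack(A))
E
```

```text
time_s: 27.18
eef_pos: [543.2, 246.1, 164.2]
tool_rot: [0.005, 1.0, 0.0, 0.001]
force: [-0.0, -1.0, -1.5]
width: 50.8
t 27.18 tcp [543.2 246.1 164.2] w 50.8 rotvec deg [ 0.03  0.07 -0.55] shift after turn (mm) [ 0.4 -1.2 12.2]
foot z 95.18120383545063
[253.18735062 243.17174018] [370.84019479 200.95142094]
```

View pics/final.png

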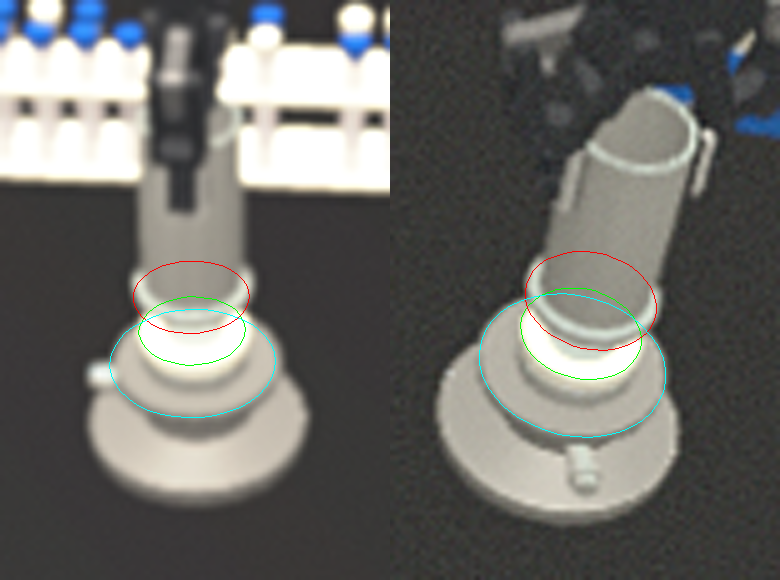

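Run:
```python
from h import *
s=load('side');c=load('scene')
for cc,b in ((s,(253,243)),(c,(370.8,200.9))):
    g=cv2.cvtColor(cc['pixels'],cv2.COLOR_BGR2GRAY)
    P=[[543.5,245.5,z] for z in (72,95,103)]
    for nm,ctr,z,r in (('ringtop',(543.5,245.5),72,28),('foot',(543.9,246),95,30),('flangetop',(543.9,246),103,30),('flangetop inner',(543.9,246),103,26)):
        q=w2px(cc,[[ctr[0]+r*np.cos(t),ctr[1]+r*np.sin(t),z] for t in np.linspace(0,6.283,80)]); print(nm,'x',q[:,0].min().round(1),q[:,0].max().round(1),'y',q[:,1].min().round(1),q[:,1].max().round(1), 'at x',q[q[:,1].argmax(),0].round(1))
    q=w2px(cc,[[543.9,246,99]])[0].astype(int)
    col=q[0] if cc is s else q[0]+2
    print('col',col,list(enumerate(g[q[1]-8:q[1]+24,col].tolist(),int(q[1]-8))))
    print('row',q[1],q[0]-18,g[q[1],q[0]-18:q[0]+19].tolist())
```

```text
ringtop x 242.4 263.7 y 242.0 255.6 at x 253.1
foot x 241.2 264.3 y 234.8 249.3 at x 252.8
flangetop x 241.1 264.3 y 232.4 246.8 at x 252.7
flangetop inner x 242.7 262.8 y 233.3 245.8 at x 252.7
col 252 [(232, 156), (233, 156), (234, 156), (235, 156), (236, 155), (237, 155), (238, 153), (239, 154), (240, 153), (241, 152), (242, 152), (243, 154), (244, 175), (245, 210), (246, 219), (247, 194), (248, 208), (249, 236), (250, 242), (251, 247), (252, 255), (253, 255), (254, 255), (255, 255), (256, 254), (257, 234), (258, 210), (259, 172), (260, 156), (261, 168), (262, 189), (263, 196)]
row 240 234 [56, 56, 56, 56, 55, 52, 66, 140, 213, 219, 180, 153, 150, 153, 155, 156, 155, 153, 153, 155, 154, 152, 149, 150, 147, 144, 140, 143, 178, 219, 213, 144, 75, 53, 54, 55, 55]
ringtop x 357.8 381.9 y 197.2 215.5 at x 371.1
foot x 358.6 384.9 y 190.1 209.7 at x 374.2
flangetop x 359.1 385.6 y 187.7 207.4 at x 374.8
flangetop inner x 360.9 383.8 y 189.0 206.1 at x 374.5
col 374 [(190, 144), (191, 145), (192, 146), (193, 146), (194, 147), (195, 144), (196, 145), (197, 144), (198, 144), (199, 147), (200, 147), (201, 145), (202, 147), (203, 144), (204, 140), (205, 151), (206, 212), (207, 203), (208, 162), (209, 168), (210, 206), (211, 237), (212, 255), (213, 255), (214, 255), (215, 254), (216, 223), (217, 201), (218, 164), (219, 144), (220, 154), (221, 175)]
row 198 354 [55, 59, 40, 54, 51, 126, 199, 206, 159, 125, 126, 131, 133, 135, 141, 140, 141, 138, 143, 147, 144, 149, 146, 147, 145, 146, 143, 144, 141, 142, 190, 167, 96, 52, 57, 51, 57]
```

Image profiles agree with the model: the foot is at z≈95 mm and centred on the ring within about 1 mm. Last 12–13 mm down.

```bash
python3 -m jog '[0.0003,-0.001,0.006,0,0,0,0.04, 0,0,0.006,0,0,0,0.04, 0,0,0,0,0,0,0.04, 0,0,0,0,0,0,0.04, 0,0,0,0,0,0,0.04]'
python3 - <<'E'
from h import *
delta([542.8,244.9,151.5]); c=cap('scene','scene4.png'); s=cap('side','side4.png')
for cc,k in ((s,0),(c,2)):
    g=cv2.cvtColor(cc['pixels'],cv2.COLOR_BGR2GRAY); q=w2px(cc,[[543.5,245,87]])[0].astype(int)
    f=w2px(cc,[[543.5+30*np.cos(t),245+30*np.sin(t),82.5] for t in np.linspace(0,6.283,80)]); print('foot model',f.min(0).round(1),f.max(0).round(1))
    print(list(enumerate(g[q[1]:q[1]+20,q[0]+k].tolist(),int(q[1])))); print('row',q[1],q[0]-18,g[q[1],q[0]-18:q[0]+19].tolist())
print(ctrl.get_obs()['force'].round(2), ctrl.get_obs()['joint_velocities'].round(3))
E
```

```text
time_s: 27.9
eef_pos: [542.6, 245.0, 151.6]
tool_rot: [0.005, 1.0, 0.0, 0.0]
force: [0.0, 0.7, -1.4]
width: 50.8
t 27.9 tcp [542.6 245.  151.6] w 50.8 rotvec deg [ 0.01  0.01 -0.55] shift after turn (mm) [-0.2 -0.1  0.1]
foot model [241.5 238.3] [264.5 252.8]
[(244, 154), (245, 153), (246, 151), (247, 158), (248, 185), (249, 213), (250, 206), (251, 212), (252, 253), (253, 255), (254, 255), (255, 255), (256, 254), (257, 235), (258, 212), (259, 173), (260, 156), (261, 168), (262, 188), (263, 197)]
row 244 235 [56, 57, 56, 56, 54, 54, 90, 166, 221, 209, 170, 151, 151, 154, 155, 154, 154, 153, 154, 154, 153, 153, 149, 148, 145, 142, 146, 176, 218, 219, 155, 80, 53, 54, 55, 55, 55]
foot model [357.3 193.6] [383.4 213.2]
[(201, 143), (202, 147), (203, 146), (204, 148), (205, 142), (206, 144), (207, 142), (208, 141), (209, 187), (210, 212), (211, 168), (212, 162), (213, 255), (214, 255), (215, 255), (216, 229), (217, 199), (218, 174), (219, 151), (220, 139)]
row 201 352 [54, 58, 98, 151, 173, 160, 184, 210, 184, 129, 124, 127, 131, 137, 133, 143, 140, 141, 140, 141, 143, 143, 147, 143, 143, 145, 146, 148, 143, 140, 138, 172, 114, 54, 45, 54, 56]
[-0.13 -0.13 -1.74] [-0.001 -0.002  0.     0.002 -0.002 -0.001]
```

```bash
python3 -c "
from workcell import ctrl
print(ctrl.hand_in()); o=ctrl.get_obs(); print(o['time_s'],o['eef_pos'],o['width'])"
```

```text
the job is handed in; nothing more can be done
None
the job is handed in; nothing more can be done
```

The job is handed in at about 28 s of the 67 s allowed. The steel disc is on the filter base, the ring is on the disc, and the arm is holding the funnel over them. No verdict came back, so the results below are from my own last checks.

- **Disc and ring:** from the wrist camera after each release, both sat within about 1 mm of the base centre and looked flat. I lowered each one until contact showed on the force reading (about 4–7 N) before opening the fingers. The red look-alikes were not touched.
- **Funnel:** it crossed the rack with its foot at about 164 mm, against 104 mm for the cap tops. It now hangs with its foot at about 82.5 mm, roughly 10 mm above the ring. In the scene and side pictures the centring error is about 1 mm. The tool is vertical, the arm still, and the wrist force about -1.7 N (the funnel's weight, no sign of contact).
- **Disagreements:** the cameras differed by 2–3 mm on absolute positions, so I placed everything by the wrist camera. The finger opening read about 53 mm on the 56 mm parts.
- **Not measured:** I did not measure the bottle, jar and box again at the end. No path went near them.

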